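Assemble a bench filter tower

TASK

Build the filter tower on the steel stand: first the grey chamber, then the perforated screen on it, then the taller of the two white cups, and last the lid with the knob. Set each part down gently, fully home and upright, without dropping it, before fetching the next, and leave the short cup, the amber jar, the little dish and the brass weight where they are.

Things in the scene. Friction and masses are not known exactly. Their poses are not given: they have to be found in the camera images.
- stand: steel filter stand, fixed to the bench: foot 90 mm wide and 10 mm high, thin neck, round head 46 mm wide whose flat top is 40 mm above the bench; on the head a centring cone 9 mm high, 31 mm wide at its foot and 20 mm at its tip. Origin: centre of the foot's underside, on the bench; z up.
- chamber: grey plastic chamber, a plain round drum 50 mm wide with two dark bands; 34 mm high to its flat top, which carries a 9 mm cone like the stand's (43 mm in all). Stands upright on the bench. Socket in the underside, 34 mm wide, 11 mm deep, drops over such a cone. Origin: centre of the underside; z up; round, yaw is free. Home on the stand its origin is 40 mm above the stand's origin.
- screen: aluminium screen, a low round disc 54 mm wide, its top pierced with small dark holes; 18 mm high to its flat top, which carries a 9 mm cone like the stand's (27 mm in all). Lies flat on the bench. Socket in the underside, 34 mm wide, 11 mm deep, drops over such a cone. Origin: centre of the underside; z up; round, yaw is free. Home on the chamber its origin is 34 mm above the chamber's.
- tall_cup: the taller white plastic cup, a straight open cylinder 56 mm wide and 80 mm high, wall 4 mm, inner floor 15 mm above the underside. Stands upright, mouth up. Socket in the underside, 34 mm wide, 11 mm deep, drops over such a cone. Origin: centre of the underside; z up; round, yaw is free. Home on the screen its origin is 18 mm above the screen's.
- short_cup: the short white plastic cup, same shape, 56 mm wide but only 40 mm high; a spare, not to be used. Stands upright, mouth up. Origin: centre of the underside; z up; round, yaw is free. 
- lid: steel lid: flange 56 mm wide, 5 mm thick; under it a plug 8 mm high, tapering from 40 to 30 mm, that enters the cup's 48 mm mouth; on top a black round knob 20 mm wide, 24 mm high. Lies on its plug, knob up. Origin: centre of the plug's underside; the flange's top is 13 mm and the knob's top 37 mm above it; z up. Home on the tall cup its flange rests on the rim, its origin 72 mm above the cup's.
- jar: closed amber jar with a white cap, 44 mm wide, 55 mm high; not part of the job. Origin: centre of the underside.
- dish: little white ceramic dish, 44 mm wide, 12 mm high; not part of the job. Origin: centre of the underside.
- weight: small brass cylinder weight, 26 mm wide, 22 mm high; not part of the job. Origin: centre of the underside.
Things that resemble listed ones, but are neither listed nor needed, are in the scene too. What is shaped like the screen but pink or red is not meant.

How it is judged:
On the way, in this order (a step that is already met when the one before it is completed fails the run):
1. the chamber is home on the stand and let go (horizontal distance between chamber and stand below 0.006 m and z of chamber in the frame of stand between 0.037 and 0.043 m and angle between chamber's own z axis and vertical below 0.08 rad and contact force between chamber and the fingers below 0.1 N), for 0.2 s.
2. the screen is home on the chamber and let go (horizontal distance between each of chamber, screen and stand below 0.006 m and z of chamber in the frame of stand between 0.037 and 0.043 m and angle between each of chamber, screen's own z axis and vertical below 0.08 rad and z of screen in the frame of stand between 0.071 and 0.077 m and contact force between screen and the fingers below 0.1 N), for 0.2 s.
3. the tall cup is home on the screen and let go (horizontal distance between each of chamber, screen, tall_cup and stand below 0.006 m and z of chamber in the frame of stand between 0.037 and 0.043 m and angle between each of chamber, screen, tall_cup's own z axis and vertical below 0.08 rad and z of screen in the frame of stand between 0.071 and 0.077 m and z of tall_cup in the frame of stand between 0.089 and 0.095 m and contact force between tall_cup and the fingers below 0.1 N), for 0.2 s.
4. the lid is home on the tall cup and let go (horizontal distance between each of chamber, screen, tall_cup, lid and stand below 0.006 m and z of chamber in the frame of stand between 0.037 and 0.043 m and angle between each of chamber, screen, tall_cup, lid's own z axis and vertical below 0.08 rad and z of screen in the frame of stand between 0.071 and 0.077 m and z of tall_cup in the frame of stand between 0.089 and 0.095 m and z of lid in the frame of stand between 0.161 and 0.167 m and contact force between lid and the fingers below 0.1 N), for 0.2 s.
At the end, for the whole second after the job is handed in: Chamber, screen, tall cup and lid stand on the stand in that order from below, each within 6 mm of its axis, within 3 mm of its home height, upright within 0.08 rad, released and at rest (all of step 4 and linear speed of each of chamber, screen, tall_cup, lid below 0.02 m/s and angular speed of each of chamber, screen, tall_cup, lid below 0.2 rad/s and contact force between each of chamber, screen, tall_cup and the fingers below 0.1 N); the robot touches nothing.
It fails at once if the short cup, the jar, the dish or the weight is moved by more than 25 mm or tipped over (distance of any of short_cup, jar, dish, weight from where it was at the start of the episode above 0.025 m or angle between any of short_cup, jar, dish, weight's own z axis and vertical above 0.5 rad).
It fails at once if a tower part is dropped (moves faster than 0.6 m/s with no finger on it) ((linear speed of chamber above 0.6 m/s and contact force between chamber and the fingers below 0.1 N) or (linear speed of screen above 0.6 m/s and contact force between screen and the fingers below 0.1 N) or (linear speed of tall_cup above 0.6 m/s and contact force between tall_cup and the fingers below 0.1 N) or (linear speed of lid above 0.6 m/s and contact force between lid and the fingers below 0.1 N)).
It also fails if it takes over 122 s, if anything falls off the work surface, if the arm or the gripper's body presses on something with over 40 N, if the wrist force passes 120 N, or if a joint passes its speed limit or range.

ROBOT

A 7-joint arm with a two-finger parallel gripper is mounted at the origin on the work surface. World frame = base frame: x ahead of the robot, y to its left, z up, the work surface at z = 0. Lengths are in m, angles in rad, forces in N, time in s.
With the tool pointing down it reaches from about 0.425 to 0.875 m from the base axis. Payload 4.7 kg.
Tool frame: the origin (TCP) lies midway between the tips of the shut fingers; the grasp point (between the pads) lies 19 mm behind it; z points along the fingers, y is the direction in which the jaws open and shut (so a half turn about z gives the same grasp; the last joint's range is limited). The gripper opens to 87 mm and grips with 3 to 60 N. Pads are 19 mm wide; open, the fingers measure 117 mm over their backs; the gripper's body (75 mm by 190 mm) begins 51 mm behind the grasp point.
Start: joints at [1.333, 0.321, -0.07, 1.45, 0.023, 1.371, -0.057], TCP at [0.162, -0.63, 0.223] pointing down, gripper open.
Joint ranges: [-2.86, 2.86], [-0.3, 2.09], [-1.38, 1.24], [0.06, 2.45], [-1.56, 4.7], [0.09, 2.05], [-2.69, 2.69]. Speed limits (rad/s): [2.57, 2.57, 3.14, 3.14, 3.14, 3.14, 3.14].

INTERFACE

Orientations are given as a rotation vector (axis times angle).
In Python, from bench import monitor, eyes, order gives the robot as it stands. The module is installed in compiled form; this text tells all that it offers.
- The arm moves only by the shell command python3 -m pendant 'ROWS' [FORCE]. ROWS is JSON, a list of rows, each a list of 3 entries, a list of its own where there are three numbers: the turn, a rotation vector about the tool's x, y, z in degrees, then the shift along the tool's x, y, z in m, then the gripper command: -1 is fully open, 1 is shut, values between are in proportion. In form: [[[rx, ry, rz], [tx, ty, tz], hand], ...]. A call has 1 to 8 rows; each row shifts and turns the commanded pose from where the row before left it, along the tool's axes as they then stand; what a row does not reach is not made up. A row lasts 1/8 s, in which the tool goes at most 62.5 mm and 10.7 degrees, less where a joint would pass 70% of its speed; a pose out of reach is approached as far as the arm can. A call is refused whole if a number of a shift passes 0.0625 or a number of a turn 10.7, either way. A call with a gripper value outside its range is refused whole. The fingers move at their own pace and stop on an object; FORCE is the grip in N (left out, the last holds). Time passes only in rows, so rows that do not move let the fingers close. It gives the time, the measured TCP pose, the force and the opening at its end, in the units of the state.
- monitor.get_state(): the state, without advancing time (a new reading comes with each control period).
- eyes.get_image(name): name is "scene" or "top" or "wrist"; returns a dict with "color" (384x512x3 uint8, red, green, blue), "range_z" (384x512 float32, m along the optical axis (not along the pixel's ray), 0 where there is no reading), "fx", "fy", "cx", "cy" (pixels), "world_to_cam" (4x4, takes a point from world to camera coordinates). Camera axes: x right, y up, looking along -z (the intrinsics and any distortion apply to the point x, -y, -z); pixel columns grow to the right and rows downward; lengths in m; the calibration is good to about 2 mm. A picture is of the moment at which its call begins.
- order.close_job(): hands the job in, once; it reports no verdict.
The state is a dict: "time": time; "joint_positions": joint angles; "qd": joint speeds; "joint_torque": joint torques, N m; "position": TCP position; "tool_rot": TCP orientation; "ft_force": force on the tool from outside, world axes, zero at the start; "torque": the same for the moment, N m; "grip_width": opening from 0.0 (shut) to 1.0 (fully open).
Only numpy, scipy, OpenCV 4.12 (cv2) and the standard library are available. Lean on these libraries where they do the work, as an engineer would, in place of code of your own. Each camera call takes 0.05 s, during which the arm holds its last target.

## Working session

There is one attempt and no reset: what is moved stays moved. The work goes in short steps, Python scripts to look and compute and a shell command to move; the robot and the scene stay as the last step left them, time stands still between calls to the robot, and variables do not carry over. Pictures are saved under pics/ and viewed, and the job is handed in when it is done.

```bash
mkdir -p pics
cat > h.py <<'E'
import numpy as np, cv2
from bench import monitor, eyes, order
from scipy.spatial.transform import Rotation as R
def grab(n,tag):
    im=eyes.get_image(n); cv2.imwrite(f'pics/{tag}.png',im['color'][:,:,::-1]); np.savez(f'pics/{tag}.npz',**im); return im
def ray(im,u,v):
    W=np.array(im['world_to_cam']); Rm=W[:3,:3]; c=-Rm.T@W[:3,3]
    d=np.array([(u-im['cx'])/im['fx'],-(v-im['cy'])/im['fy'],-1.]); return c,Rm.T@d
def onplane(im,u,v,z):
    c,d=ray(im,u,v); return c+d*(z-c[2])/d[2]
def cloud(im):
    Z=im['range_z']; v,u=np.indices(Z.shape); W=np.array(im['world_to_cam'])
    p=np.stack([(u-im['cx'])/im['fx']*Z,-(v-im['cy'])/im['fy']*Z,-Z],-1)
    return (p-W[:3,3])@W[:3,:3]
def proj(im,p):
    W=np.array(im['world_to_cam']); q=W[:3,:3]@p+W[:3,3]; return im['cx']+im['fx']*q[0]/-q[2], im['cy']-im['fy']*q[1]/-q[2]
E
python3 - <<'E'
from h import *
for n in ['top','scene','wrist']:
    im=grab(n,n+'0'); print(n,im.keys(),im['fx'],im['cx'],im['cy'],(lambda W:-W[:3,:3].T@W[:3,3])(np.array(im['world_to_cam'])))
s=monitor.get_state(); print(s); print(R.from_rotvec(s['tool_rot']).as_matrix().round(3))
E
```

```text
top dict_keys(['color', 'range_z', 'fx', 'fy', 'cx', 'cy', 'world_to_cam']) 423.54974421133517 257.2555114352313 187.2508236735736 [ 0.28426788 -0.0257433   1.06535952]
scene dict_keys(['color', 'range_z', 'fx', 'fy', 'cx', 'cy', 'world_to_cam']) 416.30438804623583 252.11174256272417 189.341237094384 [ 0.91253494 -0.6796333   0.56598266]
wrist dict_keys(['color', 'range_z', 'fx', 'fy', 'cx', 'cy', 'world_to_cam']) 279.97381073109796 254.1914661760846 193.12471869083544 [ 0.22811767 -0.61119671  0.3834277 ]
{'time': 0.15, 'joint_positions': array([ 1.33310811,  0.3216521 , -0.07010479,  1.45137732,  0.02260354,
        1.37081491, -0.05690026]), 'qd': array([ 5.16760795e-04, -1.94815253e-03, -6.06146458e-04, -3.46106789e-03,
        3.48086081e-04,  9.75078491e-05, -1.43714954e-04]), 'joint_torque': array([-5.67221450e-04, -4.91796935e+01, -4.04968131e-01, -3.12879431e+01,
       -6.39333017e-02,  4.05010453e-02,  1.49891839e-04]), 'position': array([ 0.16180056, -0.62910982,  0.2217221 ]), 'tool_rot': array([-3.11529200e+00, -3.94350917e-01,  4.18373636e-04]), 'ft_force': array([0.38377722, 0.53496297, 0.59056557]), 'torque': array([-0.02103269,  0.01594805, -0.0217284 ]), 'grip_width': 0.9994610774470092}
[[ 0.968  0.249 -0.   ]
 [ 0.249 -0.968  0.001]
 [-0.    -0.001 -1.   ]]
```

View pics/top0.png

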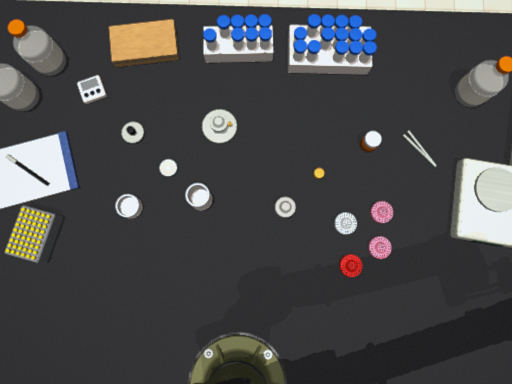

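View pics/scene0.png

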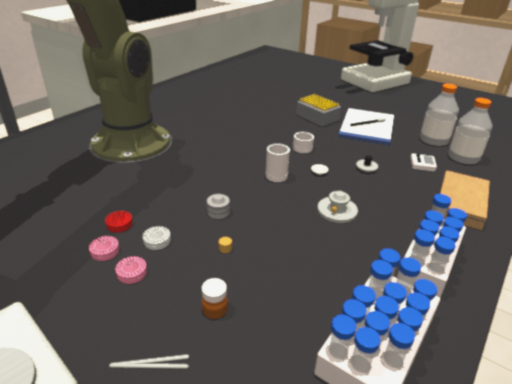

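View pics/wrist0.png

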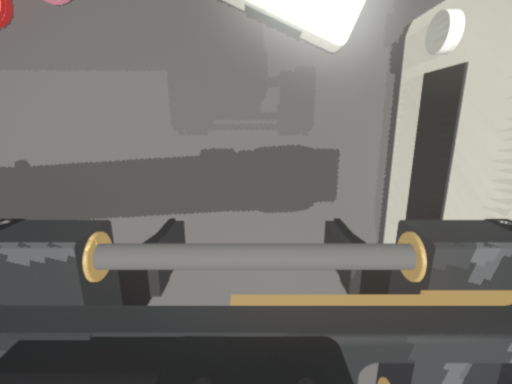

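Top view: stand (219,124), chamber (285,207), screen (346,223), cups (199,196) and (128,206), lid (132,132), dish (168,168), weight (319,173), jar (371,141). In the scene view the tall cup is at (277,162), which makes it the one at (199,196) in the top view. Next I measure these from the depth data.

Run:
```python
from h import *
im=dict(np.load('pics/top0.npz')); P=cloud(im)
print('range',im['range_z'][60:,:].min(), (im['range_z']==0).sum())
bg=P[260:300,60:180,2]; print('bench z',np.median(bg))
for n,(u,v) in dict(stand=(219,124),chamber=(285,207),screen=(346,223),tall=(199,196),short=(128,206),lid=(132,132),dish=(168,168),weight=(319,173),jar=(371,141)).items():
    w=P[v-24:v+25,u-24:u+25].reshape(-1,3); 
    m=np.zeros(P.shape[:2],np.uint8); m[v-24:v+25,u-24:u+25]=P[v-24:v+25,u-24:u+25,2]>0.006
    k,l,st,c=cv2.connectedComponentsWithStats(m)
    i=l[v-4:v+5,u-4:u+5]; i=np.bincount(i[i>0]).argmax() if (i>0).any() else 0
    q=P[l==i] if i else w
    print(n,'zmax %.3f p90 %.3f'%(q[:,2].max(),np.percentile(q[:,2],90)))
    for t in [.006,q[:,2].max()-.006]:
        a=q[q[:,2]>t]; (x,y),r=cv2.minEnclosingCircle(a[:,:2].astype(np.float32)); print('   z>%.3f n%d c (%.4f %.4f) mean (%.4f %.4f) d %.1fmm'%(t,len(a),x,y,*a[:,:2].mean(0),2000*r))
big=cv2.resize(im['color'][90:270,100:410,::-1],None,fx=2.5,fy=2.5,interpolation=cv2.INTER_CUBIC); cv2.imwrite('pics/topbig.png',big)
```

```text
range 0.0 771
bench z 0.0011797510287732795
stand zmax 1.065 p90 0.045
   z>0.006 n913 c (0.4774 0.0252) mean (0.6220 0.0620) d 399.6mm
   z>1.059 n4 c (0.2843 -0.0257) mean (0.2843 -0.0257) d 0.2mm
chamber zmax 1.065 p90 0.044
   z>0.006 n346 c (0.3604 -0.0735) mean (0.4145 -0.1056) d 180.0mm
   z>1.059 n2 c (0.2843 -0.0257) mean (0.2843 -0.0257) d 0.2mm
screen zmax 1.065 p90 0.028
   z>0.006 n384 c (0.3347 -0.1558) mean (0.3803 -0.2569) d 279.3mm
   z>1.059 n1 c (0.2843 -0.0257) mean (0.2843 -0.0257) d 0.2mm
tall zmax 1.065 p90 0.081
   z>0.006 n544 c (0.3776 0.0547) mean (0.4361 0.1041) d 246.6mm
   z>1.059 n2 c (0.2843 -0.0257) mean (0.2843 -0.0257) d 0.2mm
short zmax 1.065 p90 0.042
   z>0.006 n498 c (0.3556 0.1377) mean (0.4112 0.2773) d 356.9mm
   z>1.059 n1 c (0.2843 -0.0257) mean (0.2843 -0.0257) d 0.2mm
lid zmax 1.065 p90 0.037
   z>0.006 n365 c (0.4534 0.1398) mean (0.5994 0.2801) d 473.5mm
   z>1.059 n4 c (0.2843 -0.0257) mean (0.2843 -0.0257) d 0.2mm
dish zmax 1.065 p90 0.014
   z>0.006 n196 c (0.4078 0.0878) mean (0.5131 0.1887) d 335.7mm
   z>1.059 n1 c (0.2843 -0.0257) mean (0.2843 -0.0257) d 0.2mm
weight zmax 1.065 p90 0.025
   z>0.006 n98 c (0.4022 -0.1169) mean (0.5035 -0.1904) d 298.3mm
   z>1.059 n1 c (0.2843 -0.0257) mean (0.2843 -0.0257) d 0.2mm
jar zmax 1.065 p90 0.058
   z>0.006 n324 c (0.4492 -0.1917) mean (0.5820 -0.3151) d 468.2mm
   z>1.059 n3 c (0.2843 -0.0257) mean (0.2843 -0.0257) d 0.2mm
```

View pics/topbig.png

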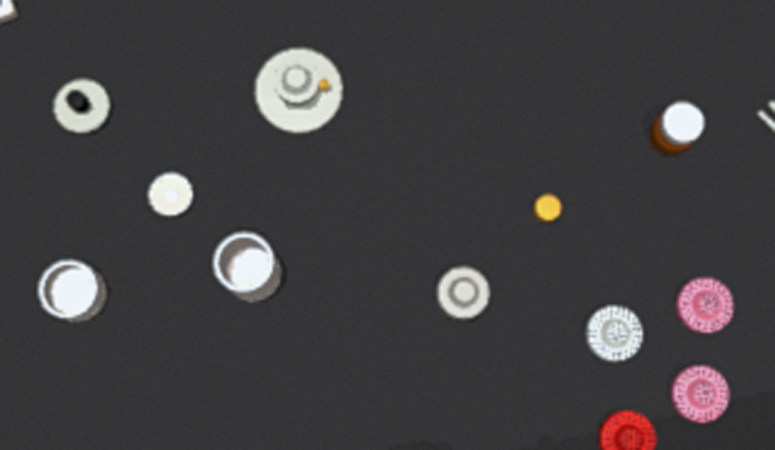

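The enlarged view confirms the identities: white perforated screen, pink and red lookalikes, and the stand with its cone on a 90 mm foot. Next I measure height-banded centres in both views as a cross-check.

```bash
cat > meas.py <<'E'
from h import *
def band(im,P,c,rad,z0,z1):
    d=np.hypot(P[...,0]-c[0],P[...,1]-c[1]); m=((d<rad)&(P[...,2]>z0)&(P[...,2]<z1)&(im['range_z']>0)); return m
def circ(p):
    A=np.c_[2*p[:,:2],np.ones(len(p))]; s=np.linalg.lstsq(A,(p[:,:2]**2).sum(1),rcond=None)[0]; return s[0],s[1],np.sqrt(s[2]+s[0]**2+s[1]**2)
E
python3 - <<'E'
from meas import *
T=dict(np.load('pics/top0.npz'));S=dict(np.load('pics/scene0.npz'))
PT,PS=cloud(T),cloud(S)
spec=dict(stand=((219,124),.0,[(.004,.016,.06),(.034,.044,.03),(.044,.053,.02)]),chamber=((285,207),.034,[(.028,.039,.04),(.039,.048,.02)]),screen=((346,223),.018,[(.012,.023,.04),(.023,.032,.02)]),tall=((199,196),.08,[(.07,.09,.045)]),short=((128,206),.04,[(.032,.048,.045)]),lid=((132,132),.013,[(.007,.02,.04),(.03,.042,.02)]),dish=((168,168),.012,[(.007,.02,.04)]),weight=((319,173),.022,[(.016,.03,.03)]),jar=((371,141),.055,[(.048,.063,.04)]))
for n,((u,v),z,bs) in spec.items():
    c=onplane(T,u,v,z)[:2]; print(n,c.round(4))
    for z0,z1,r in bs:
        for nm,im,P in(('T',T,PT),('S',S,PS)):
            m=band(im,P,c,r,z0,z1); q=P[m]
            if len(q)<5: continue
            cs,_=cv2.findContours(m.astype(np.uint8),cv2.RETR_EXTERNAL,cv2.CHAIN_APPROX_NONE); k=max(cs,key=len)[:,0]
            zm=np.median(q[:,2]); e=np.array([onplane(im,a,b,zm) for a,b in k]); (x,y),rr=cv2.minEnclosingCircle(e[:,:2].astype(np.float32))
            print('  %s z[%.3f %.3f] n%d med z %.4f mean (%.4f %.4f) circ (%.4f %.4f) d %.1f'%(nm,z0,z1,len(q),zm,*q[:,:2].mean(0),x,y,2000*rr))
E
```

```text
stand [0.6359 0.0653]
  T z[0.004 0.016] n698 med z 0.0112 mean (0.6247 0.0634) circ (0.6277 0.0623) d 97.7
  S z[0.004 0.016] n569 med z 0.0103 mean (0.6355 0.0498) circ (0.6317 0.0569) d 96.8
  T z[0.034 0.044] n142 med z 0.0410 mean (0.6273 0.0635) circ (0.6273 0.0637) d 46.7
  S z[0.034 0.044] n155 med z 0.0402 mean (0.6331 0.0535) circ (0.6322 0.0573) d 53.3
  T z[0.044 0.053] n82 med z 0.0488 mean (0.6275 0.0632) circ (0.6263 0.0626) d 28.8
  S z[0.044 0.053] n73 med z 0.0486 mean (0.6311 0.0593) circ (0.6335 0.0592) d 32.3
chamber [ 0.4164 -0.1067]
  T z[0.028 0.039] n238 med z 0.0352 mean (0.4159 -0.1062) circ (0.4164 -0.1066) d 50.7
  S z[0.028 0.039] n222 med z 0.0346 mean (0.4242 -0.1144) circ (0.4219 -0.1122) d 59.3
  T z[0.039 0.048] n84 med z 0.0432 mean (0.4165 -0.1073) circ (0.4165 -0.1083) d 27.5
  S z[0.039 0.048] n66 med z 0.0430 mean (0.4210 -0.1108) circ (0.4216 -0.1123) d 28.9
screen [ 0.3817 -0.2597]
  T z[0.012 0.023] n281 med z 0.0190 mean (0.3808 -0.2579) circ (0.3811 -0.2584) d 54.6
  S z[0.012 0.023] n328 med z 0.0187 mean (0.3887 -0.2649) circ (0.3868 -0.
[... 825 characters left out ...]
rc (0.6034 0.2841) d 22.6
  S z[0.030 0.042] n38 med z 0.0363 mean (0.6078 0.2797) circ (0.6111 0.2788) d 29.7
dish [0.5126 0.1895]
  T z[0.007 0.020] n180 med z 0.0111 mean (0.5144 0.1898) circ (0.5140 0.1897) d 42.8
  S z[0.007 0.020] n88 med z 0.0109 mean (0.5138 0.1906) circ (0.5152 0.1887) d 45.7
weight [ 0.5061 -0.1927]
  T z[0.016 0.030] n87 med z 0.0225 mean (0.5061 -0.1922) circ (0.5059 -0.1922) d 26.9
  S z[0.016 0.030] n116 med z 0.0223 mean (0.5103 -0.1965) circ (0.5107 -0.1978) d 33.6
jar [ 0.5829 -0.3171]
  T z[0.048 0.063] n202 med z 0.0562 mean (0.5880 -0.3210) circ (0.5879 -0.3206) d 42.5
  S z[0.048 0.063] n418 med z 0.0556 mean (0.5935 -0.3260) circ (0.5932 -0.3266) d 45.5
```

The top-view sizes match the spec (46.7, 50.7, 54.6 and 57.1 mm). The scene view sits about 3–5 mm off because it sees the sides. I'll use the top centres: stand (.627,.063), chamber (.416,-.107), screen (.381,-.258), tall cup (.435,.103), lid (.603,.284). A 45° jaw angle keeps clear of all the neighbours.

```bash
cat > go.py <<'E'
import sys
from h import *
s=monitor.get_state(); M=R.from_rotvec(s['tool_rot']).as_matrix(); p=np.array(s['position'])
t=np.array([float(a) for a in sys.argv[1:4]]); d=M.T@(t-p)
print('pos',p.round(4),'grip %.3f'%s['grip_width'],'F',np.round(s['ft_force'],1),'jaw deg %.2f tilt %.2f'%(np.degrees(np.arctan2(M[1,1],M[0,1])),np.degrees(np.arccos(-M[2,2]))))
n=int(np.ceil(np.linalg.norm(d)/.06)); print('tool shift',d.round(4),'rows',n,'each',(d/max(n,1)).round(4))
E
python3 -m pendant '[[[0,0,-10.2],[0,0,0],-1],[[0,0,-10.2],[0,0,0],-1],[[0,0,-10.2],[0,0,0],-1],[[0,0,0],[0,0,0],-1],[[0,0,0],[0,0,0],-1]]' 20; python3 go.py .4164 -.1067 .2
```

```text
time: 0.78
position: [0.1618, -0.6294, 0.2223]
tool_rot: [-2.904, -1.198, 0.0]
ft_force: [-0.6, 0.0, 0.8]
grip_width: 0.998
pos [ 0.1618 -0.6294  0.2223] grip 0.998 F [-0.6  0.   0.8] jaw deg -45.14 tilt 0.02
tool shift [ 0.5492 -0.191   0.0225] rows 10 each [ 0.0549 -0.0191  0.0022]
```

```bash
python3 -m pendant '[[[0,0,0],[0.0549,-0.0191,0.002],-1],[[0,0,0],[0.0549,-0.0191,0.002],-1],[[0,0,0],[0.0549,-0.0191,0.002],-1],[[0,0,0],[0.0549,-0.0191,0.002],-1],[[0,0,0],[0.0549,-0.0191,0.002],-1],[[0,0,0],[0.0549,-0.0191,0.002],-1],[[0,0,0],[0.0549,-0.0191,0.002],-1]]'; python3 -m pendant '[[[0,0,0],[0.0549,-0.0191,0.002],-1],[[0,0,0],[0.0549,-0.0191,0.002],-1],[[0,0,0],[0.0549,-0.0191,0.002],-1],[[0,0,0],[0,0,0],-1],[[0,0,0],[0,0,0],-1],[[0,0,0],[0,0,0],-1]]'; python3 go.py .4164 -.1067 .05; python3 -c "
from h import *
grab('wrist','w1')"
```

```text
time: 1.65
position: [0.3397, -0.2614, 0.2088]
tool_rot: [2.902, 1.199, 0.0]
ft_force: [1.3, 0.9, 0.2]
grip_width: 1.0
time: 2.4
position: [0.4143, -0.1075, 0.2025]
tool_rot: [2.904, 1.198, -0.0]
ft_force: [-0.3, -0.1, -0.5]
grip_width: 0.996
pos [ 0.4143 -0.1075  0.2025] grip 0.996 F [-0.3 -0.1 -0.5] jaw deg -45.16 tilt 0.01
tool shift [0.0021 0.0009 0.1525] rows 3 each [0.0007 0.0003 0.0508]
```

View pics/w1.png

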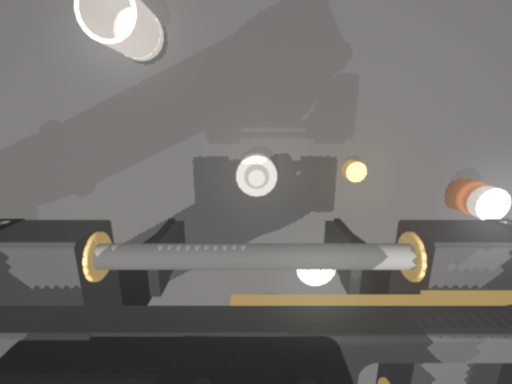

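The wrist view shows the chamber at (257,176), centred between the jaws, with the weight at (355,171). I'll cross-check its position from this view.

Run:
```python
from meas import *
im=dict(np.load('pics/w1.npz')); P=cloud(im)
for z0,z1,r in((.028,.039,.04),(.039,.048,.02)):
    m=band(im,P,(.4164,-.1067),r,z0,z1);q=P[m]; cs,_=cv2.findContours(m.astype(np.uint8),0,1);k=max(cs,key=len)[:,0]
    zm=np.median(q[:,2]);e=np.array([onplane(im,a,b,zm) for a,b in k]);(x,y),rr=cv2.minEnclosingCircle(e[:,:2].astype(np.float32));print(len(q),zm,q[:,:2].mean(0),(x,y),2000*rr)
```

```text
1001 0.03389295776239076 [ 0.41811089 -0.10583414] (0.41768261790275574, -0.10654231160879135) 50.40476471185684
322 0.04248445679965517 [ 0.4173832  -0.10646607] (0.4170811176300049, -0.1067751869559288) 24.911126121878624
```

```bash
python3 -m pendant '[[[0,0,0],[0.0025,0.0013,0.05],-1],[[0,0,0],[0,0,0.05],-1],[[0,0,0],[0,0,0.04],-1],[[0,0,0],[0,0,0.03],-1],[[0,0,0],[0,0,0.02],-1],[[0,0,0],[0,0,0.006],-1],[[0,0,0],[0,0,0],-1],[[0,0,0],[0,0,0],-1]]'; python3 go.py .417 -.1067 .006
```

```text
time: 3.45
position: [0.4183, -0.1058, 0.0074]
tool_rot: [2.901, 1.201, 0.002]
ft_force: [0.2, 0.4, 0.9]
grip_width: 1.001
pos [ 0.4183 -0.1058  0.0074] grip 1.001 F [0.2 0.4 0.9] jaw deg -45.01 tilt 0.11
tool shift [-0.0015 -0.0003  0.0014] rows 1 each [-0.0015 -0.0003  0.0014]
```

```bash
python3 -m pendant '[[[0,0,0],[-0.0015,0,0.001],-1],[[0,0,0],[0,0,0],0.1],[[0,0,0],[0,0,0],0.1],[[0,0,0],[0,0,0],1],[[0,0,0],[0,0,0],1],[[0,0,0],[0,0,0],1],[[0,0,0],[0,0,0],1]]' 20; python3 go.py .417 -.1067 .2
```

```text
time: 4.32
position: [0.4166, -0.1065, 0.0056]
tool_rot: [2.902, 1.203, 0.0]
ft_force: [0.9, 0.3, -1.3]
grip_width: 0.571
pos [ 0.4166 -0.1065  0.0056] grip 0.571 F [ 0.9  0.3 -1.3] jaw deg -44.98 tilt 0.02
tool shift [ 1.000e-04  5.000e-04 -1.944e-01] rows 4 each [ 0.      0.0001 -0.0486]
```

```bash
python3 -m pendant '[[[0,0,0],[0,0,-0.02],1],[[0,0,0],[0,0,-0.05],1],[[0,0,0],[0,0,-0.05],1],[[0,0,0],[0,0,0],1],[[0,0,0],[0,0,0],1]]'; python3 go.py .6275 .0633 .12
```

```text
time: 4.95
position: [0.4154, -0.1062, 0.1245]
tool_rot: [-2.901, -1.202, 0.003]
ft_force: [-0.5, -0.6, -2.4]
grip_width: 0.573
pos [ 0.4154 -0.1062  0.1245] grip 0.573 F [-0.5 -0.6 -2.4] jaw deg -44.98 tilt 0.11
tool shift [0.2699 0.0302 0.0041] rows 5 each [0.054  0.006  0.0008]
```

```bash
python3 -m pendant '[[[0,0,0],[0.03,0.003,0],1],[[0,0,0],[0.05,0.006,0.001],1],[[0,0,0],[0.05,0.006,0.001],1],[[0,0,0],[0.05,0.006,0.001],1],[[0,0,0],[0.05,0.006,0.001],1],[[0,0,0],[0.04,0.0032,0],1],[[0,0,0],[0,0,0],1],[[0,0,0],[0,0,0],1]]'; python3 go.py .6275 .0633 .06;python3 -c "
from h import *
grab('wrist','w2');grab('top','t2')"
```

```text
time: 5.95
position: [0.6269, 0.0631, 0.119]
tool_rot: [-2.9, -1.203, 0.007]
ft_force: [-0.3, -0.2, -3.0]
grip_width: 0.571
pos [0.6269 0.0631 0.119 ] grip 0.571 F [-0.3 -0.2 -3. ] jaw deg -44.93 tilt 0.26
tool shift [0.0008 0.0004 0.059 ] rows 1 each [0.0008 0.0004 0.059 ]
```

View pics/w2.png

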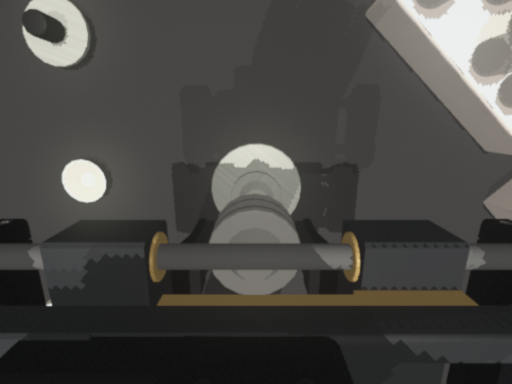

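The wrist view shows the chamber held upright, with its top near (254,250), above the stand whose foot is at (256,185). I'll check both centres from the same picture.

Run:
```python
from meas import *
im=dict(np.load('pics/w2.npz')); P=cloud(im)
m=band(im,P,(.6273,.0633),.07,.004,.016)&(np.indices(P.shape[:2])[0]<200)
cs,_=cv2.findContours(m.astype(np.uint8),0,1);k=max(cs,key=len)[:,0];e=np.array([onplane(im,a,b,.010) for a,b in k])
r=np.hypot(e[:,0]-.6273,e[:,1]-.0633);e=e[(r>.04)];print('foot',len(e),circ(e))
m=band(im,P,(.6273,.0633),.05,.142,.152);q=P[m];print('chamber top',len(q),q[:,:2].mean(0),np.median(q[:,2]))
T=dict(np.load('pics/t2.npz'));P=cloud(T)
for z in((.140,.17),):
  m=band(T,P,(.627,.063),.03,*z);q=P[m];print('top view',len(q),np.median(q[:,2]) if len(q) else 0,q[:,:2].mean(0))
```

```text
foot 155 (np.float64(0.6287535181646406), np.float64(0.06462117806652523), np.float64(0.04367943531494912))
chamber top 4020 [0.62989964 0.06768641] 0.14709258313659454
top view 0 0 [nan nan]<stdin>:9: RuntimeWarning: Mean of empty slice.
  ret = um.true_divide(
```

```bash
python3 -m pendant '[[[0,0,0],[0.0014,0.0001,0.03],1],[[0,0,0],[0,0,0.028],1],[[0,0,0],[0,0,0.004],1],[[0,0,0],[0,0,0.003],1],[[0,0,0],[0,0,0.003],1],[[0,0,0],[0,0,0],1],[[0,0,0],[0,0,0],1]]'; python3 go.py .628 .064 .0456
```

```text
time: 6.92
position: [0.63, 0.0643, 0.0541]
tool_rot: [2.902, 1.203, 0.001]
ft_force: [0.1, 0.8, -1.7]
grip_width: 0.566
pos [0.63   0.0643 0.0541] grip 0.566 F [ 0.1  0.8 -1.7] jaw deg -44.97 tilt 0.04
tool shift [-0.0016 -0.0012  0.0085] rows 1 each [-0.0016 -0.0012  0.0085]
```

```bash
python3 -m pendant '[[[0,0,0],[-0.0016,-0.0012,0.001],1],[[0,0,0],[0,0,0.002],1],[[0,0,0],[0,0,0.002],1],[[0,0,0],[0,0,0.002],1],[[0,0,0],[0,0,0.001],1],[[0,0,0],[0,0,0],1],[[0,0,0],[0,0,0],1]]'; python3 go.py .628 .064 .0456
```

```text
time: 7.8
position: [0.6277, 0.0639, 0.0457]
tool_rot: [2.902, 1.203, -0.0]
ft_force: [-0.2, -0.8, -0.3]
grip_width: 0.572
pos [0.6277 0.0639 0.0457] grip 0.572 F [-0.2 -0.8 -0.3] jaw deg -44.97 tilt 0.01
tool shift [0.0003 0.0002 0.0001] rows 1 each [0.0003 0.0002 0.0001]
```

```bash
python3 -m pendant '[[[0,0,0],[0,0,0.001],1],[[0,0,0],[0,0,0],1],[[0,0,0],[0,0,0],1]]'; python3 -m pendant '[[[0,0,0],[0,0,0],0.0],[[0,0,0],[0,0,0],-0.2],[[0,0,0],[0,0,0],-0.5],[[0,0,0],[0,0,0],-0.8],[[0,0,0],[0,0,0],-1],[[0,0,0],[0,0,0],-1]]'; python3 go.py .628 .064 .2
```

```text
time: 8.18
position: [0.6277, 0.064, 0.0456]
tool_rot: [2.902, 1.203, -0.0]
ft_force: [-3.0, -0.4, 6.1]
grip_width: 0.568
time: 8.93
position: [0.6277, 0.0639, 0.0444]
tool_rot: [-2.902, -1.203, 0.0]
ft_force: [-0.6, -0.3, 0.9]
grip_width: 0.952
pos [0.6277 0.0639 0.0444] grip 0.952 F [-0.6 -0.3  0.9] jaw deg -44.97 tilt 0.00
tool shift [ 2.000e-04  1.000e-04 -1.556e-01] rows 3 each [ 0.0001  0.     -0.0519]
```

```bash
python3 -m pendant '[[[0,0,0],[0,0,-0.02],-1],[[0,0,0],[0,0,-0.04],-1],[[0,0,0],[0,0,-0.05],-1],[[0,0,0],[0,0,-0.05],-1],[[0,0,0],[0,0,0],-1],[[0,0,0],[0,0,0],-1]]'; python3 go.py .382 -.258 .2
python3 - <<'E'
from meas import *
im=grab('wrist','w3'); P=cloud(im)
for z0,z1,r in((.07,.0785,.04),(.079,.088,.02)):
    m=band(im,P,(.628,.064),r,z0,z1);q=P[m]; cs,_=cv2.findContours(m.astype(np.uint8),0,1);k=max(cs,key=len)[:,0]
    zm=np.median(q[:,2]);e=np.array([onplane(im,a,b,zm) for a,b in k]);(x,y),rr=cv2.minEnclosingCircle(e[:,:2].astype(np.float32));print(len(q),zm,q[:,:2].mean(0),(x,y),2000*rr)
E
```

```text
time: 9.68
position: [0.6276, 0.0639, 0.2052]
tool_rot: [2.901, 1.203, 0.001]
ft_force: [-0.2, 0.4, -0.0]
grip_width: 1.001
pos [0.6276 0.0639 0.2052] grip 1.001 F [-0.2  0.4 -0. ] jaw deg -44.97 tilt 0.05
tool shift [-0.4014  0.0537  0.0052] rows 7 each [-0.0573  0.0077  0.0007]
1211 0.07389867802235209 [0.6281828  0.06559047] (0.6275890469551086, 0.06496306508779526) 50.355568528175354
398 0.08250063244120065 [0.62758209 0.06516224] (0.6278282403945923, 0.06522414088249207) 24.866905063390732
```

View pics/w3.png

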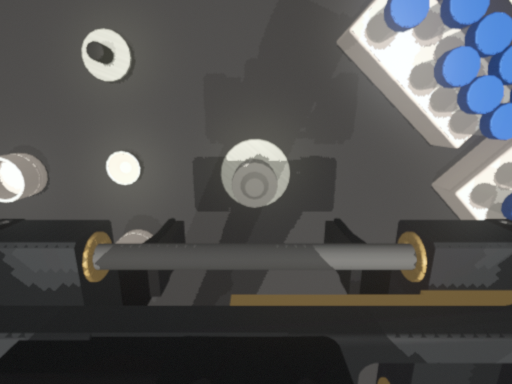

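The chamber is home: top at z=.0739 (.074 expected), centred at (.6277,.065), and at (254,180) in the picture. Next is the screen.

```bash
python3 -m pendant '[[[0,0,0],[-0.045,0.006,0],-1],[[0,0,0],[-0.06,0.008,0],-1],[[0,0,0],[-0.06,0.008,0],-1],[[0,0,0],[-0.06,0.008,0],-1],[[0,0,0],[-0.06,0.008,0],-1],[[0,0,0],[-0.06,0.008,0],-1],[[0,0,0],[-0.056,0.0077,0.002],-1]]';  python3 -m pendant '[[[0,0,0],[0,0,0.0],-1],[[0,0,0],[0,0,0],-1],[[0,0,0],[0,0,0],-1]]'; python3 go.py .382 -.258 .003
python3 - <<'E'
from meas import *
im=grab('wrist','w4'); P=cloud(im)
for z0,z1,r in((.012,.022,.04),(.022,.032,.02)):
    m=band(im,P,(.382,-.258),r,z0,z1);q=P[m]; cs,_=cv2.findContours(m.astype(np.uint8),0,1);k=max(cs,key=len)[:,0]
    zm=np.median(q[:,2]);e=np.array([onplane(im,a,b,zm) for a,b in k]);(x,y),rr=cv2.minEnclosingCircle(e[:,:2].astype(np.float32));print(len(q),zm,q[:,:2].mean(0),(x,y),2000*rr)
E
```

```text
time: 10.6
position: [0.3799, -0.2591, 0.2017]
tool_rot: [-2.902, -1.201, 0.002]
ft_force: [-0.4, -0.0, -0.6]
grip_width: 1.003
time: 10.98
position: [0.3831, -0.2563, 0.2022]
tool_rot: [-2.9, -1.207, -0.0]
ft_force: [1.0, -0.0, 0.6]
grip_width: 1.006
pos [ 0.3831 -0.2563  0.2022] grip 1.006 F [ 1.  -0.   0.6] jaw deg -44.81 tilt 0.05
tool shift [-0.0021  0.0006  0.1992] rows 4 each [-0.0005  0.0002  0.0498]
1064 0.017954072117908837 [ 0.3825547  -0.25804452] (0.38171014189720154, -0.25865811109542847) 54.03847247362137
323 0.026423236924425518 [ 0.38183962 -0.25844908] (0.3824199140071869, -0.25852280855178833) 26.552362367510796
```

View pics/w4.png

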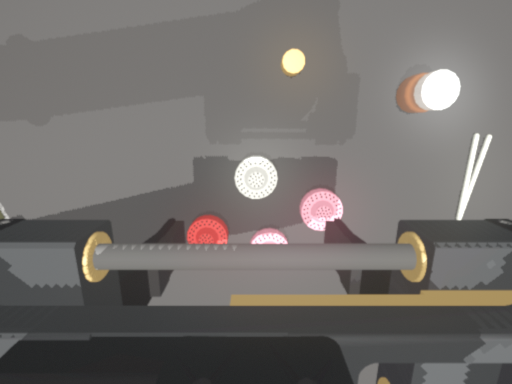

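The wrist view shows the screen at (256,178), centre (.382,-.2585), 54.0 mm wide. The pink ones at (322,210) and (270,243) are clear of the fingers.

```bash
python3 -m pendant '[[[0,0,0],[-0.0023,0.0008,0.05],-0.7],[[0,0,0],[0,0,0.05],-0.7],[[0,0,0],[0,0,0.05],-0.7],[[0,0,0],[0,0,0.03],-0.7],[[0,0,0],[0,0,0.01],-0.7],[[0,0,0],[0,0,0.005],-0.7],[[0,0,0],[0,0,0],-0.7],[[0,0,0],[0,0,0],-0.7]]'; python3 go.py .382 -.2585 .003
```

```text
time: 12.02
position: [0.382, -0.2606, 0.0086]
tool_rot: [2.9, 1.202, 0.001]
ft_force: [-0.2, 1.0, -0.9]
grip_width: 0.851
pos [ 0.382  -0.2606  0.0086] grip 0.851 F [-0.2  1.  -0.9] jaw deg -44.98 tilt 0.13
tool shift [ 0.0014 -0.0015  0.0056] rows 1 each [ 0.0014 -0.0015  0.0056]
```

```bash
python3 -m pendant '[[[0,0,0],[0.0014,-0.0015,0.003],-0.7],[[0,0,0],[0,0,0.002],-0.7],[[0,0,0],[0,0,0],-0.7],[[0,0,0],[0,0,0],-0.7]]'; python3 -m pendant '[[[0,0,0],[0,0,0],0],[[0,0,0],[0,0,0],1],[[0,0,0],[0,0,0],1],[[0,0,0],[0,0,0],1],[[0,0,0],[0,0,0],1],[[0,0,0],[0,0,0],1]]' 20; python3 go.py .382 -.2585 .11
```

```text
time: 12.52
position: [0.3811, -0.2579, 0.0026]
tool_rot: [2.902, 1.203, -0.0]
ft_force: [0.4, -1.3, 0.0]
grip_width: 0.849
time: 13.28
position: [0.3813, -0.2579, 0.0026]
tool_rot: [2.902, 1.203, 0.0]
ft_force: [0.5, -0.1, -0.4]
grip_width: 0.609
pos [ 0.3813 -0.2579  0.0026] grip 0.609 F [ 0.5 -0.1 -0.4] jaw deg -44.97 tilt 0.01
tool shift [ 1.000e-04  1.000e-03 -1.074e-01] rows 2 each [ 0.0001  0.0005 -0.0537]
```

```bash
python3 -m pendant '[[[0,0,0],[0,0,-0.02],1],[[0,0,0],[0,0,-0.05],1],[[0,0,0],[0,0,-0.06],1],[[0,0,0],[0,0,-0.02],1],[[0,0,0],[0,0,0],1],[[0,0,0],[0,0,0],1]]'; python3 go.py .6276 .0642 .15
```

```text
time: 14.02
position: [0.3802, -0.2572, 0.1511]
tool_rot: [-2.9, -1.202, 0.002]
ft_force: [0.0, 0.3, -0.3]
grip_width: 0.611
pos [ 0.3802 -0.2572  0.1511] grip 0.611 F [ 0.   0.3 -0.3] jaw deg -44.97 tilt 0.14
tool shift [ 0.4023 -0.0522  0.0011] rows 7 each [ 0.0575 -0.0075  0.0002]
```

```bash
python3 -m pendant '[[[0,0,0],[0.04,-0.0055,0],1],[[0,0,0],[0.057,-0.0075,0],1],[[0,0,0],[0.057,-0.0075,0],1],[[0,0,0],[0.057,-0.0075,0],1],[[0,0,0],[0.057,-0.0075,0],1],[[0,0,0],[0.057,-0.0075,0],1],[[0,0,0],[0.045,-0.005,0],1],[[0,0,0],[0.0323,-0.004,0],1]]'; python3 -m pendant '[[[0,0,0],[0,0,0],1],[[0,0,0],[0,0,0],1],[[0,0,0],[0,0,0],1]]';python3 go.py .6276 .0642 .1;python3 -c "
from h import *
grab('wrist','w5')"
```

```text
time: 15.02
position: [0.6283, 0.0661, 0.1497]
tool_rot: [-2.898, -1.205, 0.005]
ft_force: [-0.1, -0.8, -0.1]
grip_width: 0.61
time: 15.4
position: [0.6281, 0.0618, 0.1518]
tool_rot: [2.903, 1.2, -0.003]
ft_force: [-0.8, 0.3, -0.8]
grip_width: 0.612
pos [0.6281 0.0618 0.1518] grip 0.612 F [-0.8  0.3 -0.8] jaw deg -45.08 tilt 0.10
tool shift [ 0.0015 -0.002   0.0518] rows 1 each [ 0.0015 -0.002   0.0518]
```

View pics/w5.png

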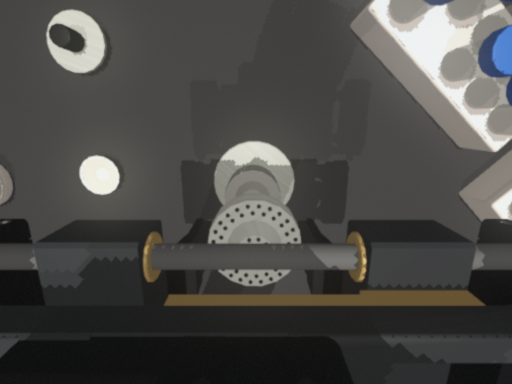

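The screen is held level at (254,243) above the chamber. I'll descend gently and correct the 2 mm offset.

```bash
python3 -m pendant '[[[0,0,0],[0.0015,-0.002,0.03],1],[[0,0,0],[0,0,0.022],1],[[0,0,0],[0,0,0.006],1],[[0,0,0],[0,0,0.003],1],[[0,0,0],[0,0,0],1],[[0,0,0],[0,0,0],1]]'; python3 go.py .6276 .0645 .0766
```

```text
time: 16.2
position: [0.6289, 0.0662, 0.0923]
tool_rot: [2.902, 1.203, 0.002]
ft_force: [0.6, 0.6, -0.4]
grip_width: 0.608
pos [0.6289 0.0662 0.0923] grip 0.608 F [ 0.6  0.6 -0.4] jaw deg -44.97 tilt 0.08
tool shift [-0.0021  0.0002  0.0157] rows 1 each [-0.0021  0.0002  0.0157]
```

```bash
python3 -m pendant '[[[0,0,0],[-0.002,0,0.004],1],[[0,0,0],[0,0,0.002],1],[[0,0,0],[0,0,0],1],[[0,0,0],[0,0,0],1],[[0,0,0],[0,0,0],1]]'; python3 go.py .6276 .0645 .0766; python3 -m pendant '[[[0,0,0],[0,0,0],1],[[0,0,0],[0,0,0],1]]'; python3 go.py .6276 .0645 .0766
```

```text
time: 16.82
position: [0.627, 0.0647, 0.0856]
tool_rot: [2.902, 1.203, 0.0]
ft_force: [-0.2, 0.7, -1.2]
grip_width: 0.611
pos [0.627  0.0647 0.0856] grip 0.611 F [-0.2  0.7 -1.2] jaw deg -44.97 tilt 0.01
tool shift [0.0003 0.0005 0.009 ] rows 1 each [0.0003 0.0005 0.009 ]
time: 17.08
position: [0.627, 0.0646, 0.0855]
tool_rot: [2.902, 1.203, 0.0]
ft_force: [0.7, 0.2, -1.9]
grip_width: 0.607
pos [0.627  0.0646 0.0855] grip 0.607 F [ 0.7  0.2 -1.9] jaw deg -44.97 tilt 0.00
tool shift [0.0004 0.0005 0.0089] rows 1 each [0.0004 0.0005 0.0089]
```

```bash
python3 -m pendant '[[[0,0,0],[0.0004,0.0005,0.002],1],[[0,0,0],[0,0,0.002],1],[[0,0,0],[0,0,0.002],1],[[0,0,0],[0,0,0.002],1],[[0,0,0],[0,0,0.001],1],[[0,0,0],[0,0,0],1],[[0,0,0],[0,0,0],1],[[0,0,0],[0,0,0],1]]'; python3 go.py .6276 .0645 .0766
```

```text
time: 18.08
position: [0.6276, 0.0645, 0.0767]
tool_rot: [2.902, 1.203, -0.0]
ft_force: [-0.5, 0.0, 0.3]
grip_width: 0.609
pos [0.6276 0.0645 0.0767] grip 0.609 F [-0.5  0.   0.3] jaw deg -44.97 tilt 0.01
tool shift [0.     0.     0.0001] rows 1 each [0.     0.     0.0001]
```

```bash
python3 -m pendant '[[[0,0,0],[0,0,0.001],1],[[0,0,0],[0,0,0],1],[[0,0,0],[0,0,0],1]]'; python3 go.py .6276 .0645 .0766;  python3 -m pendant '[[[0,0,0],[0,0,0],-0.05],[[0,0,0],[0,0,0],-0.3],[[0,0,0],[0,0,0],-0.5],[[0,0,0],[0,0,0],-0.8],[[0,0,0],[0,0,0],-1],[[0,0,0],[0,0,0],-1]]'; python3 -m pendant '[[[0,0,0],[0,0,-0.02],-1],[[0,0,0],[0,0,-0.04],-1],[[0,0,0],[0,0,-0.05],-1],[[0,0,0],[0,0,-0.03],-1],[[0,0,0],[0,0,0],-1],[[0,0,0],[0,0,0],-1]]'; python3 go.py .435 .1028 .2
python3 - <<'E'
from meas import *
im=grab('wrist','w6'); P=cloud(im)
for z0,z1,r in((.086,.097,.04),(.097,.106,.02)):
    m=band(im,P,(.628,.064),r,z0,z1);q=P[m]; cs,_=cv2.findContours(m.astype(np.uint8),0,1);k=max(cs,key=len)[:,0]
    zm=np.median(q[:,2]);e=np.array([onplane(im,a,b,zm) for a,b in k]);(x,y),rr=cv2.minEnclosingCircle(e[:,:2].astype(np.float32));print(len(q),zm,q[:,:2].mean(0),(x,y),2000*rr)
E
```

```text
time: 18.45
position: [0.6276, 0.0646, 0.0766]
tool_rot: [2.902, 1.203, 0.0]
ft_force: [-4.0, -0.5, 6.6]
grip_width: 0.608
pos [0.6276 0.0646 0.0766] grip 0.608 F [-4.  -0.5  6.6] jaw deg -44.97 tilt 0.04
tool shift [-0.0001  0.      0.    ] rows 1 each [-0.0001  0.      0.    ]
time: 19.2
position: [0.6275, 0.0645, 0.0754]
tool_rot: [-2.902, -1.203, 0.0]
ft_force: [0.4, -0.4, 0.9]
grip_width: 0.967
time: 19.95
position: [0.6273, 0.0644, 0.2157]
tool_rot: [2.902, 1.203, -0.0]
ft_force: [-0.5, -1.0, -0.1]
grip_width: 1.002
pos [0.6273 0.0644 0.2157] grip 1.002 F [-0.5 -1.  -0.1] jaw deg -44.97 tilt 0.03
tool shift [-0.1088 -0.1632  0.0157] rows 4 each [-0.0272 -0.0408  0.0039]
1576 0.09197040432261519 [0.62770169 0.06592388] (0.6270169615745544, 0.06506507843732834) 54.160308092832565
409 0.10059944408700781 [0.62709518 0.06544031] (0.6270366907119751, 0.06557009369134903) 24.791650474071503
```

View pics/w6.png

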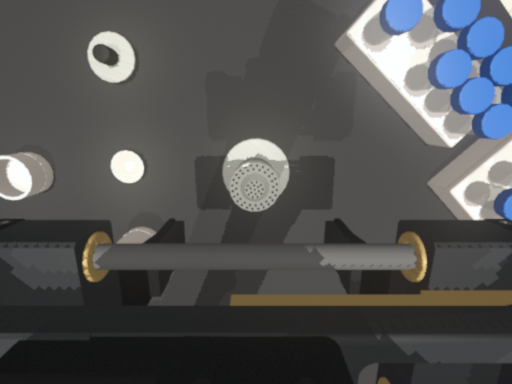

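The screen is home, with its top at z=.0920 (254,185), 54 mm wide. Next is the tall cup.

```bash
python3 -m pendant '[[[0,0,0],[-0.02,-0.03,0],-1],[[0,0,0],[-0.03,-0.045,0],-1],[[0,0,0],[-0.03,-0.045,0],-1],[[0,0,0],[-0.029,-0.043,0],-1],[[0,0,0],[0,0,0],-1],[[0,0,0],[0,0,0],-1],[[0,0,0],[0,0,0],-1]]'; python3 go.py .435 .1028 .03
python3 - <<'E'
from meas import *
im=grab('wrist','w7'); P=cloud(im)
m=band(im,P,(.435,.1028),.045,.072,.09);q=P[m]; cs,_=cv2.findContours(m.astype(np.uint8),0,1);k=max(cs,key=len)[:,0]
zm=.08;e=np.array([onplane(im,a,b,zm) for a,b in k]);(x,y),rr=cv2.minEnclosingCircle(e[:,:2].astype(np.float32));print(len(q),np.percentile(q[:,2],90),(x,y),2000*rr,circ(e))
E
```

```text
time: 20.88
position: [0.4358, 0.1024, 0.2151]
tool_rot: [-2.9, -1.201, 0.001]
ft_force: [1.2, 0.0, -0.0]
grip_width: 1.002
pos [0.4358 0.1024 0.2151] grip 1.002 F [ 1.2  0.  -0. ] jaw deg -45.00 tilt 0.18
tool shift [-0.0004 -0.0003  0.1851] rows 4 each [-0.0001 -0.0001  0.0463]
639 0.0805542854707459 (0.436025470495224, 0.10425430536270142) 56.276142597198486 (np.float64(0.4360271419038548), np.float64(0.10411550927374989), np.float64(0.02728296640211572))
```

View pics/w7.png

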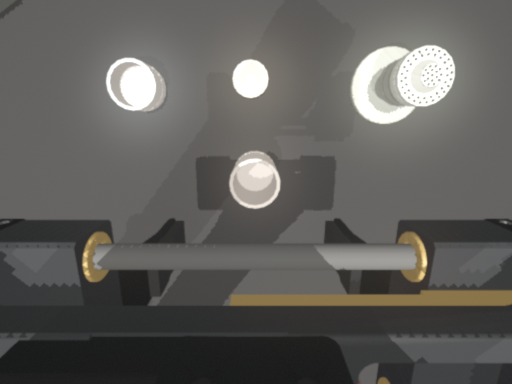

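The wrist view shows the tall cup's rim at (254,181): z .0805, 56 mm wide, centre (.436,.104). I'll descend with the jaws open around it.

```bash
python3 -m pendant '[[[0,0,0],[0.0009,-0.0006,0.05],-1],[[0,0,0],[0,0,0.04],-1],[[0,0,0],[0,0,0],-1],[[0,0,0],[0,0,0],-1]]'; python3 go.py .436 .1038 .03;  python3 -m pendant '[[[0,0,0],[0,0,0.04],-1],[[0,0,0],[0,0,0.03],-1],[[0,0,0],[0,0,0.02],-1],[[0,0,0],[0,0,0.005],-1],[[0,0,0],[0,0,0],-1],[[0,0,0],[0,0,0],-1],[[0,0,0],[0,0,0],-1]]'; python3 go.py .436 .1038 .03
```

```text
time: 21.42
position: [0.4365, 0.1043, 0.1265]
tool_rot: [-2.9, -1.202, -0.002]
ft_force: [0.1, 0.6, -0.4]
grip_width: 1.0
pos [0.4365 0.1043 0.1265] grip 1.000 F [ 0.1  0.6 -0.4] jaw deg -44.96 tilt 0.14
tool shift [-0.0008  0.0002  0.0965] rows 2 each [-0.0004  0.0001  0.0483]
time: 22.3
position: [0.4362, 0.1036, 0.0313]
tool_rot: [2.901, 1.202, 0.002]
ft_force: [0.5, -0.2, -0.5]
grip_width: 1.001
pos [0.4362 0.1036 0.0313] grip 1.001 F [ 0.5 -0.2 -0.5] jaw deg -44.99 tilt 0.10
tool shift [ 0.     -0.0003  0.0013] rows 1 each [ 0.     -0.0003  0.0013]
```

```bash
python3 -m pendant '[[[0,0,0],[0,0,0],-0.4],[[0,0,0],[0,0,0],0],[[0,0,0],[0,0,0],1],[[0,0,0],[0,0,0],1],[[0,0,0],[0,0,0],1],[[0,0,0],[0,0,0],1],[[0,0,0],[0,0,0],1]]' 20; python3 go.py .436 .1038 .03;  python3 -m pendant '[[[0,0,0],[0,0,-0.02],1],[[0,0,0],[0,0,-0.05],1],[[0,0,0],[0,0,-0.05],1],[[0,0,0],[0,0,-0.02],1],[[0,0,0],[0,0,0],1],[[0,0,0],[0,0,0],1]]'; python3 go.py .627 .0648 .17
```

```text
time: 23.18
position: [0.4355, 0.1036, 0.0305]
tool_rot: [2.902, 1.203, -0.0]
ft_force: [-0.0, -0.6, -0.2]
grip_width: 0.636
pos [0.4355 0.1036 0.0305] grip 0.636 F [-0.  -0.6 -0.2] jaw deg -44.97 tilt 0.01
tool shift [0.0005 0.0002 0.0005] rows 1 each [0.0005 0.0002 0.0005]
time: 23.92
position: [0.4344, 0.1035, 0.1693]
tool_rot: [-2.902, -1.203, 0.003]
ft_force: [-0.6, -0.2, -1.9]
grip_width: 0.638
pos [0.4344 0.1035 0.1693] grip 0.638 F [-0.6 -0.2 -1.9] jaw deg -44.97 tilt 0.12
tool shift [ 0.1087  0.1635 -0.0011] rows 4 each [ 0.0272  0.0409 -0.0003]
```

```bash
python3 -m pendant '[[[0,0,0],[0.015,0.022,0],1],[[0,0,0],[0.025,0.038,0],1],[[0,0,0],[0.028,0.042,0],1],[[0,0,0],[0.025,0.038,0],1],[[0,0,0],[0.015,0.023,0],1],[[0,0,0],[0,0,0],1],[[0,0,0],[0,0,0],1],[[0,0,0],[0,0,0],1]]'; python3 -m pendant '[[[0,0,0],[0,0,0],1],[[0,0,0],[0,0,0],1]]'; python3 go.py .627 .0648 .14;python3 -c "
from h import *
grab('wrist','w8');grab('scene','s8')"
```

```text
time: 24.92
position: [0.626, 0.0654, 0.17]
tool_rot: [-2.901, -1.205, 0.002]
ft_force: [-0.1, -1.1, -2.1]
grip_width: 0.637
time: 25.18
position: [0.6269, 0.0647, 0.1708]
tool_rot: [2.901, 1.203, 0.0]
ft_force: [-0.7, -0.4, -1.4]
grip_width: 0.637
pos [0.6269 0.0647 0.1708] grip 0.637 F [-0.7 -0.4 -1.4] jaw deg -44.97 tilt 0.05
tool shift [0.0001 0.     0.0308] rows 1 each [0.0001 0.     0.0308]
```

View pics/s8.png

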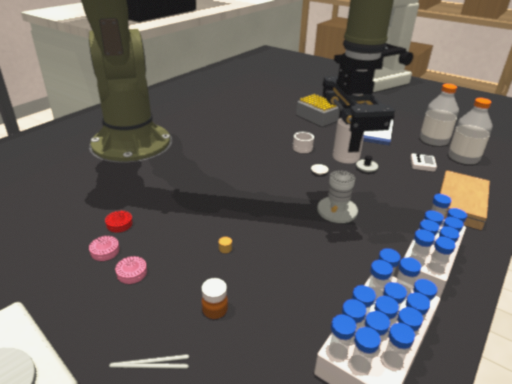

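View pics/w8.png

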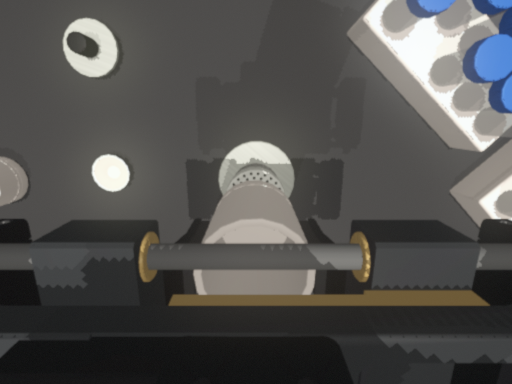

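The scene view shows the cup hanging upright at (348,140) above the two stacked parts at (341,185). The wrist view shows it in line at (254,250). Descending.

```bash
python3 -m pendant '[[[0,0,0],[0,0,0.02],1],[[0,0,0],[0,0,0.012],1],[[0,0,0],[0,0,0],1],[[0,0,0],[0,0,0],1],[[0,0,0],[0,0,0],1],[[0,0,0],[0,0,0],1]]'; python3 go.py .627 .0648 .1225
```

```text
time: 26.02
position: [0.6273, 0.0649, 0.139]
tool_rot: [2.902, 1.203, 0.001]
ft_force: [-0.3, 1.4, -1.2]
grip_width: 0.633
pos [0.6273 0.0649 0.139 ] grip 0.633 F [-0.3  1.4 -1.2] jaw deg -44.97 tilt 0.04
tool shift [-0.0003 -0.0001  0.0165] rows 1 each [-0.0003 -0.0001  0.0165]
```

```bash
python3 -m pendant '[[[0,0,0],[0,0,0.004],1],[[0,0,0],[0,0,0.003],1],[[0,0,0],[0,0,0.003],1],[[0,0,0],[0,0,0.002],1],[[0,0,0],[0,0,0],1],[[0,0,0],[0,0,0],1]]'; python3 go.py .627 .0648 .1225;  python3 -m pendant '[[[0,0,0],[0,0,0.002],1],[[0,0,0],[0,0,0.002],1],[[0,0,0],[0,0,0],1],[[0,0,0],[0,0,0],1]]';python3 go.py .627 .0648 .1225
```

```text
time: 26.78
position: [0.6271, 0.0649, 0.1266]
tool_rot: [2.902, 1.203, 0.0]
ft_force: [-0.1, -0.2, -1.4]
grip_width: 0.635
pos [0.6271 0.0649 0.1266] grip 0.635 F [-0.1 -0.2 -1.4] jaw deg -44.97 tilt 0.01
tool shift [-0.0002 -0.      0.0041] rows 1 each [-0.0002 -0.      0.0041]
time: 27.28
position: [0.6272, 0.0649, 0.1226]
tool_rot: [2.902, 1.203, 0.0]
ft_force: [0.5, -0.2, -0.8]
grip_width: 0.638
pos [0.6272 0.0649 0.1226] grip 0.638 F [ 0.5 -0.2 -0.8] jaw deg -44.97 tilt 0.01
tool shift [-0.0002 -0.      0.0001] rows 1 each [-0.0002 -0.      0.0001]
```

```bash
python3 -m pendant '[[[0,0,0],[0,0,0.001],1],[[0,0,0],[0,0,0],1],[[0,0,0],[0,0,0],1]]'; python3 go.py .627 .0648 .1225
```

```text
time: 27.65
position: [0.6273, 0.065, 0.1225]
tool_rot: [2.902, 1.203, 0.001]
ft_force: [-1.9, -0.2, 5.3]
grip_width: 0.635
pos [0.6273 0.065  0.1225] grip 0.635 F [-1.9 -0.2  5.3] jaw deg -44.97 tilt 0.04
tool shift [-0.0003 -0.0001  0.    ] rows 1 each [-0.0003 -0.0001  0.    ]
```

```bash
python3 -m pendant '[[[0,0,0],[0,0,0],-0.1],[[0,0,0],[0,0,0],-0.3],[[0,0,0],[0,0,0],-0.5],[[0,0,0],[0,0,0],-0.8],[[0,0,0],[0,0,0],-1],[[0,0,0],[0,0,0],-1]]'; python3 -m pendant '[[[0,0,0],[0,0,-0.02],-1],[[0,0,0],[0,0,-0.04],-1],[[0,0,0],[0,0,-0.05],-1],[[0,0,0],[0,0,-0.05],-1],[[0,0,0],[0,0,0],-1],[[0,0,0],[0,0,0],-1],[[0,0,0],[0,0,0],-1]]'; python3 go.py .6035 .284 .2
python3 - <<'E'
from meas import *
im=grab('wrist','w9'); P=cloud(im)
m=band(im,P,(.627,.065),.045,.163,.185);q=P[m]; cs,_=cv2.findContours(m.astype(np.uint8),0,1);k=max(cs,key=len)[:,0]
zm=.172;e=np.array([onplane(im,a,b,zm) for a,b in k]);(x,y),rr=cv2.minEnclosingCircle(e[:,:2].astype(np.float32));print(len(q),np.percentile(q[:,2],[50,90]),(x,y),2000*rr,circ(e))
E
```

```text
time: 28.4
position: [0.627, 0.0649, 0.1214]
tool_rot: [-2.902, -1.203, 0.0]
ft_force: [0.0, 0.9, 0.3]
grip_width: 0.964
time: 29.28
position: [0.6265, 0.0645, 0.2804]
tool_rot: [-2.902, -1.203, 0.003]
ft_force: [-0.4, -0.2, 0.1]
grip_width: 1.003
pos [0.6265 0.0645 0.2804] grip 1.003 F [-0.4 -0.2  0.1] jaw deg -44.97 tilt 0.12
tool shift [ 0.1392 -0.1713  0.0803] rows 4 each [ 0.0348 -0.0428  0.0201]
800 [0.17133105 0.17237543] (0.6272720098495483, 0.0665513277053833) 56.64405971765518 (np.float64(0.6272749991598584), np.float64(0.06638183589328195), np.float64(0.02741220077702178))
```

View pics/w9.png

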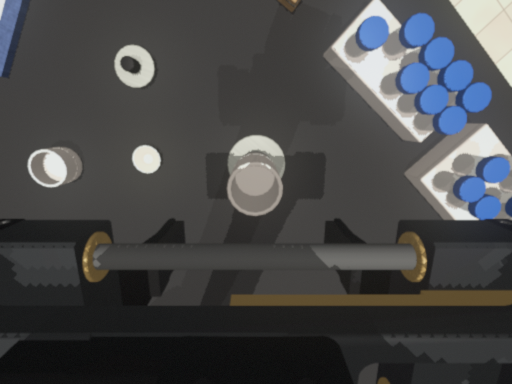

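The tall cup is home: rim at z=.172, centre (.627,.066), at (254,185). Next is the lid.

```bash
python3 -m pendant '[[[0,0,0],[0.025,-0.03,0],-1],[[0,0,0],[0.035,-0.043,0],-1],[[0,0,0],[0.035,-0.043,0.02],-1],[[0,0,0],[0.03,-0.036,0.03],-1],[[0,0,0],[0.014,-0.019,0.03],-1],[[0,0,0],[0,0,0],-1],[[0,0,0],[0,0,0],-1],[[0,0,0],[0,0,0],-1]]'; python3 go.py .6035 .284 .016
python3 - <<'E'
from meas import *
im=grab('wrist','w10'); P=cloud(im)
for z0,z1,r in((.006,.02,.04),(.03,.044,.02)):
    m=band(im,P,(.6035,.284),r,z0,z1);q=P[m]; cs,_=cv2.findContours(m.astype(np.uint8),0,1);k=max(cs,key=len)[:,0]
    zm=np.median(q[:,2]);e=np.array([onplane(im,a,b,zm) for a,b in k]);(x,y),rr=cv2.minEnclosingCircle(e[:,:2].astype(np.float32));print(len(q),zm,q[:,:2].mean(0),(x,y),2000*rr)
E
```

```text
time: 30.32
position: [0.6058, 0.2826, 0.2027]
tool_rot: [2.903, 1.199, 0.003]
ft_force: [-1.4, 0.4, 0.1]
grip_width: 1.0
pos [0.6058 0.2826 0.2027] grip 1.000 F [-1.4  0.4  0.1] jaw deg -45.14 tilt 0.11
tool shift [-0.0008 -0.0029  0.1867] rows 4 each [-0.0002 -0.0007  0.0467]
1224 0.012808189589539986 [0.60572645 0.28619721] (0.6051464080810547, 0.2853105962276459) 56.208088994026184
216 0.03663392511863489 [0.60519161 0.28593855] (0.6055523753166199, 0.28571876883506775) 20.45544981956482
```

View pics/w10.png

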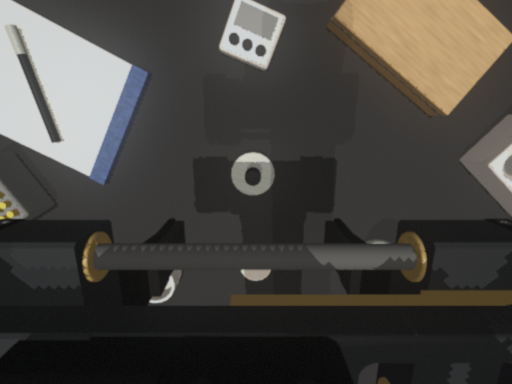

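The wrist view shows the lid at (253,174), with the flange 56.2 mm wide at z .0128 and the knob 20.5 mm wide. The position is about (.605,.285), within 1–2 mm of the top view.

```bash
python3 -m pendant '[[[0,0,0],[0.0008,-0.0025,0.05],-0.4],[[0,0,0],[0,0,0.05],-0.4],[[0,0,0],[0,0,0.04],-0.4],[[0,0,0],[0,0,0.02],-0.4],[[0,0,0],[0,0,0.01],-0.4],[[0,0,0],[0,0,0],-0.4],[[0,0,0],[0,0,0],-0.4],[[0,0,0],[0,0,0],-0.4]]'; python3 go.py .6046 .2848 .0175
```

```text
time: 31.38
position: [0.6038, 0.2869, 0.0328]
tool_rot: [2.902, 1.203, 0.003]
ft_force: [-0.0, 0.0, 0.0]
grip_width: 0.7
pos [0.6038 0.2869 0.0328] grip 0.700 F [-0.  0.  0.] jaw deg -44.97 tilt 0.11
tool shift [-0.0009  0.002   0.0153] rows 1 each [-0.0009  0.002   0.0153]
```

```bash
python3 -m pendant '[[[0,0,0],[-0.0009,0.002,0.007],-0.4],[[0,0,0],[0,0,0.006],-0.4],[[0,0,0],[0,0,0.001],-0.4],[[0,0,0],[0,0,0],-0.4],[[0,0,0],[0,0,0],-0.4],[[0,0,0],[0,0,0],-0.4]]'; python3 go.py .6046 .2848 .0175
```

```text
time: 32.12
position: [0.604, 0.2845, 0.0177]
tool_rot: [2.902, 1.203, 0.001]
ft_force: [0.1, -0.4, 0.8]
grip_width: 0.695
pos [0.604  0.2845 0.0177] grip 0.695 F [ 0.1 -0.4  0.8] jaw deg -44.97 tilt 0.02
tool shift [0.0006 0.0002 0.0002] rows 1 each [0.0006 0.0002 0.0002]
```

```bash
python3 -m pendant '[[[0,0,0],[0,0,0],0.1],[[0,0,0],[0,0,0],0.4],[[0,0,0],[0,0,0],0.5],[[0,0,0],[0,0,0],1],[[0,0,0],[0,0,0],1],[[0,0,0],[0,0,0],1],[[0,0,0],[0,0,0],1],[[0,0,0],[0,0,0],1]]' 25; python3 go.py .6046 .2848 .0175; python3 -m pendant '[[[0,0,0],[0,0,-0.02],1],[[0,0,0],[0,0,-0.05],1],[[0,0,0],[0,0,-0.06],1],[[0,0,0],[0,0,-0.06],1],[[0,0,0],[0,0,-0.03],1],[[0,0,0],[0,0,0],1],[[0,0,0],[0,0,0],1],[[0,0,0],[0,0,0],1]]'; python3 go.py .627 .0652 .23;python3 -c "
from h import *
grab('wrist','w11');grab('scene','s11')"
```

```text
time: 33.12
position: [0.6039, 0.2843, 0.0175]
tool_rot: [2.902, 1.203, 0.0]
ft_force: [0.2, 0.1, 0.6]
grip_width: 0.224
pos [0.6039 0.2843 0.0175] grip 0.224 F [0.2 0.1 0.6] jaw deg -44.97 tilt 0.01
tool shift [0.0008 0.0001 0.    ] rows 1 each [0.0008 0.0001 0.    ]
time: 34.12
position: [0.6033, 0.2837, 0.2358]
tool_rot: [2.902, 1.203, -0.004]
ft_force: [0.2, -0.1, -0.8]
grip_width: 0.221
pos [0.6033 0.2837 0.2358] grip 0.221 F [ 0.2 -0.1 -0.8] jaw deg -44.97 tilt 0.16
tool shift [-0.1378  0.1712  0.0061] rows 4 each [-0.0345  0.0428  0.0015]
```

View pics/w11.png

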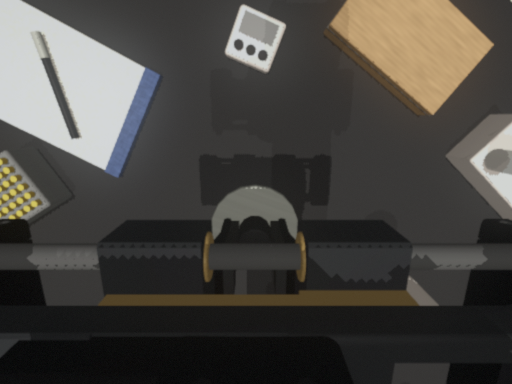

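View pics/s11.png

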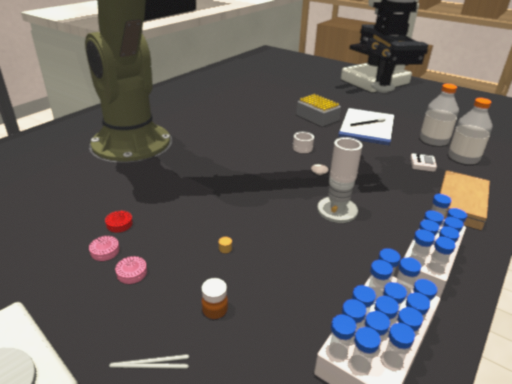

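The lid is held (19 mm jaw opening) and level at (254,225) in the wrist view. The scene view shows the tower upright at (344,180). Moving the lid over it.

```bash
python3 -m pendant '[[[0,0,0],[-0.018,0.022,0],1],[[0,0,0],[-0.03,0.038,0],1],[[0,0,0],[-0.033,0.041,0],1],[[0,0,0],[-0.03,0.038,0],1],[[0,0,0],[-0.018,0.022,0],1],[[0,0,0],[-0.0088,0.0102,0],1],[[0,0,0],[0,0,0],1],[[0,0,0],[0,0,0],1]]'; python3 -m pendant '[[[0,0,0],[0,0,0],1],[[0,0,0],[0,0,0],1],[[0,0,0],[0,0,0],1],[[0,0,0],[0,0,0],1]]'; python3 go.py .6266 .065 .21;python3 -c "
from h import *
grab('wrist','w12');grab('scene','s12')"
```

```text
time: 35.22
position: [0.6271, 0.0682, 0.2376]
tool_rot: [-2.899, -1.207, -0.0]
ft_force: [0.3, 0.0, -0.6]
grip_width: 0.222
time: 35.72
position: [0.6276, 0.066, 0.2375]
tool_rot: [2.902, 1.203, -0.0]
ft_force: [-0.4, -0.1, -0.0]
grip_width: 0.22
pos [0.6276 0.066  0.2375] grip 0.220 F [-0.4 -0.1 -0. ] jaw deg -44.96 tilt 0.00
tool shift [-0.0014 -0.      0.0275] rows 1 each [-0.0014 -0.      0.0275]
```

View pics/w12.png

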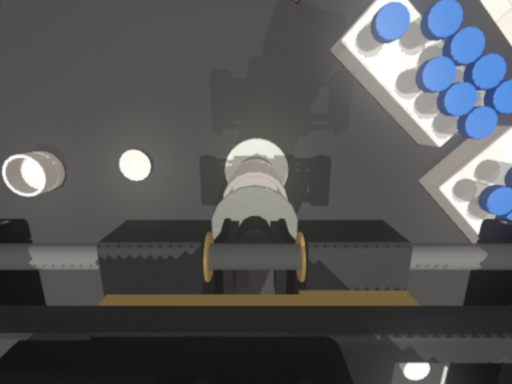

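View pics/s12.png

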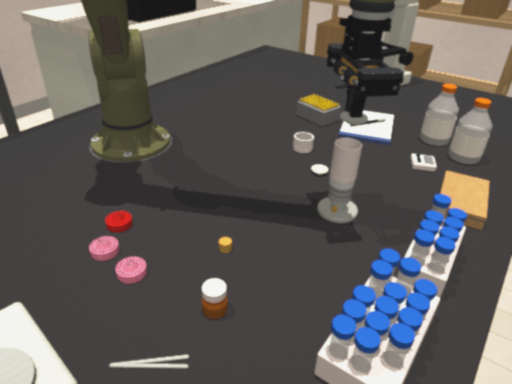

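The lid is above the cup, at (355,118) in the scene view and looking level. I'll measure the flange's centre and tilt from the wrist depth.

Run:
```python
from meas import *
im=dict(np.load('pics/w12.npz')); P=cloud(im)
m=band(im,P,(.627,.066),.05,.222,.244);m[225:]=0;q=P[m];print(len(q),np.percentile(q[:,2],[5,50,95]))
A=np.c_[q[:,:2]-[.627,.066],np.ones(len(q))];print('slope',np.linalg.lstsq(A,q[:,2],rcond=None)[0])
cs,_=cv2.findContours(m.astype(np.uint8),0,1);k=max(cs,key=len)[:,0]
k=k[(k[:,1]<220)];e=np.array([onplane(im,a,b,.2325) for a,b in k])
# outer arc only: first row per column
o={}
for a,b in k: o[a]=min(b,o.get(a,999))
e=np.array([onplane(im,a,b,.2325) for a,b in o.items()]);print('lid',circ(e))
```

```text
2525 [0.2315116  0.23283621 0.2399978 ]
slope [-0.0883764  -0.09028012  0.23547673]
lid (np.float64(0.6287019439248561), np.float64(0.06865991279344613), np.float64(0.02716659050801781))
```

```bash
python3 - <<'E'
from meas import *
im=dict(np.load('pics/w12.npz')); P=cloud(im)
m=band(im,P,(.627,.066),.05,.229,.2355);m[228:]=0;q=P[m]
for _ in range(4):
    A=np.c_[q[:,:2]-[.627,.066],np.ones(len(q))];s=np.linalg.lstsq(A,q[:,2],rcond=None)[0];r=q[:,2]-A@s;print(len(q),s,r.std());q=q[abs(r)<2*r.std()]
E
python3 -m pendant '[[[0,0,0],[-0.002,0.0003,0.02],1],[[0,0,0],[0,0,0.01],1],[[0,0,0],[0,0,0.005],1],[[0,0,0],[0,0,0],1],[[0,0,0],[0,0,0],1],[[0,0,0],[0,0,0],1],[[0,0,0],[0,0,0],1]]'; python3 go.py .6266 .065 .1815
```

```text
2358 [-0.01127255 -0.01204858  0.23298682] 0.0007373622432005263
2256 [-0.00178468 -0.00188114  0.2328031 ] 0.0005762019460676464
2150 [-0.00083336 -0.00142031  0.23280307] 0.0005170365450448016
2086 [-5.79471230e-05 -1.44710898e-03  2.32800044e-01] 0.0004885500622277401
time: 36.7
position: [0.6266, 0.0643, 0.2028]
tool_rot: [2.902, 1.203, 0.001]
ft_force: [0.8, 0.4, -1.0]
grip_width: 0.22
pos [0.6266 0.0643 0.2028] grip 0.220 F [ 0.8  0.4 -1. ] jaw deg -44.97 tilt 0.03
tool shift [ 0.0005 -0.0005  0.0213] rows 1 each [ 0.0005 -0.0005  0.0213]
```

The lid is level to within 0.002 rad and flange height matches. Lowering slowly to the home TCP height of about .1815.

```bash
python3 -m pendant '[[[0,0,0],[0.0003,-0.0003,0.004],1],[[0,0,0],[0,0,0.004],1],[[0,0,0],[0,0,0.003],1],[[0,0,0],[0,0,0.003],1],[[0,0,0],[0,0,0.002],1],[[0,0,0],[0,0,0],1],[[0,0,0],[0,0,0],1]]'; python3 go.py .6266 .065 .1815;python3 -m pendant '[[[0,0,0],[0,0,0.002],1],[[0,0,0],[0,0,0.002],1],[[0,0,0],[0,0,0],1],[[0,0,0],[0,0,0],1]]'; python3 go.py .6266 .065 .1815
```

```text
time: 37.58
position: [0.6265, 0.0647, 0.1866]
tool_rot: [2.902, 1.203, 0.0]
ft_force: [0.5, 0.2, -0.4]
grip_width: 0.223
pos [0.6265 0.0647 0.1866] grip 0.223 F [ 0.5  0.2 -0.4] jaw deg -44.97 tilt 0.01
tool shift [ 0.0003 -0.0002  0.0051] rows 1 each [ 0.0003 -0.0002  0.0051]
time: 38.08
position: [0.6264, 0.0647, 0.1825]
tool_rot: [2.902, 1.203, -0.0]
ft_force: [0.3, 0.5, 0.0]
grip_width: 0.225
pos [0.6264 0.0647 0.1825] grip 0.225 F [0.3 0.5 0. ] jaw deg -44.97 tilt 0.00
tool shift [ 0.0004 -0.0001  0.001 ] rows 1 each [ 0.0004 -0.0001  0.001 ]
```

```bash
python3 -m pendant '[[[0,0,0],[0,0,0.001],1],[[0,0,0],[0,0,0.0005],1],[[0,0,0],[0,0,0],1],[[0,0,0],[0,0,0],1]]'; python3 go.py .6266 .065 .1815; python3 -c "
from h import *
grab('scene','s13')"
```

```text
time: 38.58
position: [0.6266, 0.0647, 0.1814]
tool_rot: [2.902, 1.203, 0.001]
ft_force: [-1.7, -0.5, 3.8]
grip_width: 0.224
pos [0.6266 0.0647 0.1814] grip 0.224 F [-1.7 -0.5  3.8] jaw deg -44.98 tilt 0.03
tool shift [ 0.0002 -0.0002 -0.0001] rows 1 each [ 0.0002 -0.0002 -0.0001]
```

View pics/s13.png

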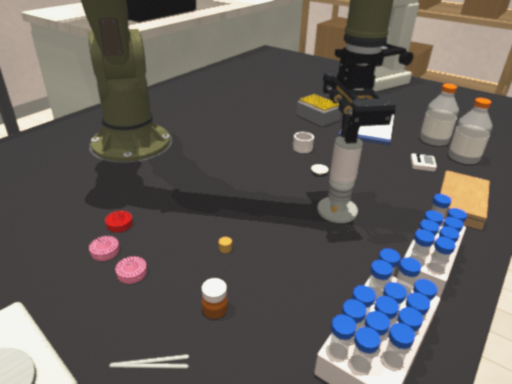

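The lid is seated on the rim at (347,138). Contact force is 3.8 N at exactly the home height. Releasing slowly and rising.

```bash
python3 -m pendant '[[[0,0,0],[0,0,-0.0005],0.4],[[0,0,0],[0,0,0],0.2],[[0,0,0],[0,0,0],0.0],[[0,0,0],[0,0,0],-0.2],[[0,0,0],[0,0,0],-0.4],[[0,0,0],[0,0,0],-0.4]]'; python3 -m pendant '[[[0,0,0],[0,0,-0.01],-0.4],[[0,0,0],[0,0,-0.03],-0.4],[[0,0,0],[0,0,-0.05],-0.4],[[0,0,0],[0,0,-0.05],-0.4],[[0,0,0],[0,0,0],-0.4],[[0,0,0],[0,0,0],-0.4],[[0,0,0],[0,0,0],-0.4]]'
python3 - <<'E'
from meas import *
im=grab('wrist','w14'); P=cloud(im); grab('scene','s14')
for z0,z1,r in((.17,.185,.045),(.193,.21,.02)):
    m=band(im,P,(.627,.065),r,z0,z1);q=P[m]; cs,_=cv2.findContours(m.astype(np.uint8),0,1);k=max(cs,key=len)[:,0]
    zm=np.median(q[:,2]);e=np.array([onplane(im,a,b,zm) for a,b in k]);(x,y),rr=cv2.minEnclosingCircle(e[:,:2].astype(np.float32))
    A=np.c_[q[:,:2]-[.627,.065],np.ones(len(q))];print(len(q),zm,(x,y),2000*rr,np.linalg.lstsq(A,q[:,2],rcond=None)[0][:2])
print(monitor.get_state()['position'])
E
```

```text
time: 39.38
position: [0.6264, 0.0646, 0.1815]
tool_rot: [2.902, 1.203, -0.0]
ft_force: [-0.5, -0.1, 0.3]
grip_width: 0.676
time: 40.25
position: [0.6259, 0.0642, 0.3201]
tool_rot: [-2.902, -1.203, 0.004]
ft_force: [0.1, -0.6, -0.3]
grip_width: 0.704
1586 0.17678426406353454 (0.6271985173225403, 0.06642185151576996) 55.95099180936813 [ 0.0007374  -0.00094816]
287 0.20060469497292668 (0.627330482006073, 0.06715396791696548) 20.602572709321976 [-0.08018933 -0.05863008]
[0.62600412 0.0643157  0.32028024]
```

View pics/s14.png

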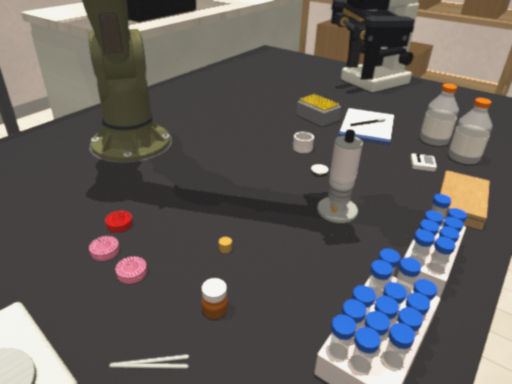

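View pics/w14.png

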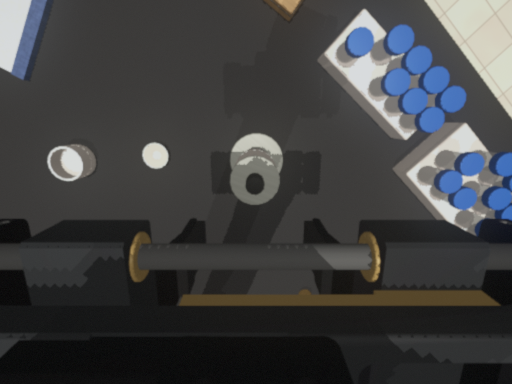

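The tower is complete and upright, with the knob at (350,136) in the scene view. The flange is at z=.1768 (.177 expected), level, and on the cup's axis. The spare parts are where they were, and the gripper is well clear. Handing in.

```bash
python3 -c "
from bench import order
print(order.close_job())"
```

```text
the job is handed in; nothing more can be done
None
```

The filter tower is built on the stand in the required order: chamber, screen, tall cup, lid. I handed the job in at about 40 s of the 122 s allowed; no verdict is reported. Each part was lowered slowly until the wrist took up a light load of about 4–7 N at its home height, then released and checked before I fetched the next.

**Last checks:** The tops measured from the wrist camera matched their expected heights:

| Part | Measured top (mm) | Expected (mm) |
|---|---|---|
| Chamber | 73.9 | 74 |
| Screen | 92.0 | 92 |
| Tall cup rim | about 172 | 172 |
| Lid flange | 176.8 | 177 |

- **Lid:** The flange is level to about 0.001 rad and within about 1 mm of the cup's axis.
- **Spare parts:** The short cup, jar, dish and weight look unmoved in the last pictures. I did not re-measure their positions.
- **Gripper:** It is open and about 120 mm above the knob.

**Disagreements:**
- **Camera views:** The top and wrist cameras differed by 1–3 mm on part and stand positions, and the scene camera by up to about 6 mm. I used the top and wrist values.
- **Knob tilt:** A plane fitted to the lid's knob gave a slope of about 0.1 rad. I put this down to the knob's side surface being in the fit, because the flange is level.

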